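Move the condiment row to the steel rack, reversed

TASK

Move the pepper mill, the steel shaker and the sugar pot from the wooden rack to the steel rack, one standing upright in each steel dish, in reverse order along the row: the one at the robot's left end of the wooden rack goes to the robot's right end of the steel rack, the middle one to the middle, and the right-hand one to the left end. Keep them upright all the way, and do not disturb the coffee pot.

Things in the scene. Friction and masses are not known exactly. Their poses are not given: they have to be found in the camera images.
- mill: loose turned dark-wood pepper mill, the tallest of the three: 123 mm high plus a small steel bead (top at 133 mm), foot 46 mm across, narrow waist of 30 mm, straight round head 40 mm across from 80 to 115 mm up (a good grip at about 98 mm). About 0.16 kg. Origin: centre of its underside; z up.
- shaker: loose plain steel shaker, a straight cylinder 44 mm across with a domed perforated cap 45 mm across from 74 mm up, 95 mm high in all (a good grip at about 55 mm). About 0.18 kg. Origin: centre of its underside; z up.
- pot: loose squat white ceramic sugar pot, a straight cylinder 52 mm across and 54 mm high under a lid with a small round knob, 75 mm high in all; the lid is fast (a good grip at about 40 mm). About 0.22 kg. Origin: centre of its underside; z up.
- seat_mill: a shallow round pale wooden dish, fixed, 78 mm across outside, 72 mm across inside, rim 12 mm high; its flat floor lies 4 mm above its origin (centre of the underside); z up, y along its rack towards the robot's left-hand end, x across the rack. One of three on the wooden rack, about 100 mm apart; the pepper mill stands in it at the start. Which place in its row it has differs each time; the wooden rack lies before or beyond the steel one.
- seat_shaker: a shallow round pale wooden dish, fixed, 78 mm across outside, 72 mm across inside, rim 12 mm high; its flat floor lies 4 mm above its origin (centre of the underside); z up, y along its rack towards the robot's left-hand end, x across the rack. One of three on the wooden rack, about 100 mm apart; the shaker stands in it at the start. Which place in its row it has differs each time; the wooden rack lies before or beyond the steel one.
- seat_pot: a shallow round pale wooden dish, fixed, 78 mm across outside, 72 mm across inside, rim 12 mm high; its flat floor lies 4 mm above its origin (centre of the underside); z up, y along its rack towards the robot's left-hand end, x across the rack. One of three on the wooden rack, about 100 mm apart; the sugar pot stands in it at the start. Which place in its row it has differs each time; the wooden rack lies before or beyond the steel one.
- cup_left: a shallow round steel dish, fixed, 78 mm across outside, 72 mm across inside, rim 12 mm high; its flat floor lies 4 mm above its origin (centre of the underside); z up, y along its rack towards the robot's left-hand end, x across the rack. The robot's left-hand one of three alike on the steel rack (two thin bars), about 100 mm apart, empty at the start.
- cup_middle: a shallow round steel dish, fixed, 78 mm across outside, 72 mm across inside, rim 12 mm high; its flat floor lies 4 mm above its origin (centre of the underside); z up, y along its rack towards the robot's left-hand end, x across the rack. The middle one of three alike on the steel rack (two thin bars), about 100 mm apart, empty at the start.
- cup_right: a shallow round steel dish, fixed, 78 mm across outside, 72 mm across inside, rim 12 mm high; its flat floor lies 4 mm above its origin (centre of the underside); z up, y along its rack towards the robot's left-hand end, x across the rack. The robot's right-hand one of three alike on the steel rack (two thin bars), about 100 mm apart, empty at the start.
- coffee_pot: bystander: round aluminium stove-top coffee pot with a black handle at its +y side, 92 mm across, 166 mm high, standing on the worktop to the robot's left of the racks; not to be disturbed. Origin: centre of its underside; z up.

How it is judged (in metres and radians):
At the end, for the whole second after the job is handed in: Each thing stands in its own steel dish (within 15 mm of its centre, underside under 9 mm above the dish's origin), tilted under 0.12 rad, at rest (under 0.02 m/s, 0.2 rad/s), in the reverse of the left-to-right order of the wooden dishes they came from (((horizontal distance between mill and cup_right below 0.015 m and y of seat_mill in the frame of seat_shaker above 0 m and y of seat_mill in the frame of seat_pot above 0 m) or (horizontal distance between mill and cup_left below 0.015 m and y of each of seat_shaker, seat_pot in the frame of seat_mill above 0 m) or horizontal distance between mill and cup_middle below 0.015 m) and ((horizontal distance between shaker and cup_right below 0.015 m and y of seat_shaker in the frame of seat_mill above 0 m and y of seat_shaker in the frame of seat_pot above 0 m) or (horizontal distance between shaker and cup_left below 0.015 m and y of each of seat_mill, seat_pot in the frame of seat_shaker above 0 m) or horizontal distance between shaker and cup_middle below 0.015 m) and ((horizontal distance between pot and cup_right below 0.015 m and y of seat_pot in the frame of seat_mill above 0 m and y of seat_pot in the frame of seat_shaker above 0 m) or (horizontal distance between pot and cup_left below 0.015 m and y of each of seat_mill, seat_shaker in the frame of seat_pot above 0 m) or horizontal distance between pot and cup_middle below 0.015 m) and horizontal distance between mill and shaker above 0.06 m and horizontal distance between each of shaker, mill and pot above 0.06 m and z of each of mill, shaker, pot in the frame of cup_middle below 0.009 m and angle between each of mill, shaker, pot's own z axis and vertical below 0.12 rad and linear speed of each of mill, shaker, pot below 0.02 m/s and angular speed of each of mill, shaker, pot below 0.2 rad/s); the robot touches nothing.
It fails at once if the pepper mill is tipped more than 0.7 rad (angle between mill's own z axis and vertical above 0.7 rad).
It fails at once if the shaker is tipped more than 0.7 rad (angle between shaker's own z axis and vertical above 0.7 rad).
It fails at once if the sugar pot is tipped more than 0.7 rad (angle between pot's own z axis and vertical above 0.7 rad).
It fails at once if the coffee pot is moved more than 30 mm or tipped more than 0.3 rad (distance of coffee_pot from where it was at the start of the episode above 0.03 m or angle between coffee_pot's own z axis and vertical above 0.3 rad).
It also fails if it takes over 74 s, if anything falls off the work surface, if the arm or the gripper's body presses on something with over 40 N, if the wrist force passes 120 N, or if a joint passes its speed limit or range.

ROBOT

A 6-joint arm with a two-finger parallel gripper is mounted at the origin on the work surface. World frame = base frame: x ahead of the robot, y to its left, z up, the work surface at z = 0. Lengths are in m, angles in degrees, forces in N, time in s.
With the tool pointing down it reaches from about 0.4 to 0.825 m from the base axis. Payload 7 kg.
Tool frame: the origin (TCP) lies midway between the tips of the shut fingers; the grasp point (between the pads) lies 19 mm behind it; z points along the fingers, y is the direction in which the jaws open and shut (so a half turn about z gives the same grasp; the last joint's range is limited). The gripper opens to 88 mm and grips with 3 to 60 N. Pads are 19 mm wide; open, the fingers measure 130 mm over their backs; the gripper's body (78 mm by 193 mm) begins 47 mm behind the grasp point.
Start: joints at [-47.034, 20.546, 0.682, 0, -70.136, -16.507], TCP at [0.301, -0.604, 0.227] pointing down, gripper open.
Joint ranges: [-176.03, 176.03], [-82.01, 121.73], [-58.28, 71.71], [-173.87, 95.51], [-174.79, -0.11], [-173.66, 173.66]. Speed limits (degrees/s): [136.94, 136.94, 172.46, 180, 180, 180].

INTERFACE

Orientations are given as [roll, pitch, yaw] about the fixed x, y, z axes, in that order (R = Rz(yaw) Ry(pitch) Rx(roll)).
In Python, from plant import sensors, cams, job gives the robot as it stands.
- The arm moves only by the tool move_arm, never from a script. Its argument "commands" is a list of rows, each a list of 7 numbers: the finger opening in cm, from 0 to 8.76, then the shift along the tool's x, y, z in cm, then the turn, a rotation vector about the tool's x, y, z in rad. In form: [[hand, x, y, z, wx, wy, wz], ...]. A call has exactly 8 rows; each row is the pose to reach, as a shift and turn from the pose commanded when the call began, along the tool's axes at that moment; what a row does not reach only later rows make up. A row lasts 1/8 s, in which the tool goes at most 62.5 mm and 10.7 degrees, less where a joint would pass 70% of its speed; a pose out of reach is approached as far as the arm can. A call with a gripper value outside its range is refused whole. The fingers move at their own pace and stop on an object; the grip force is fixed at half the most. Time passes only in rows, so rows that repeat a pose let the fingers close, or fill a call up. It gives the time, the measured TCP pose, the force and the opening at its end, in the units of the state.
- sensors.get_obs(): the state, without advancing time (a new reading comes with each control period).
- cams.snapshot(name): name is "scene" or "top"; returns a dict with "frame" (480x640x3 uint8, red, green, blue), "camera_matrix" (3x3 intrinsics, pixels), "dist_coeffs" ([k1, k2, p1, p2, k3] as OpenCV has them; the pictures are not rectified), "R" (3x3) and "t" (3): a world point X has camera coordinates R X + t. Camera axes: x right, y down, z forward; pixel columns grow to the right and rows downward; lengths in m; the calibration is good to about 2 mm. A picture is of the moment at which its call begins. There is no depth.
- job.close_job(): hands the job in, once; it reports no verdict.
The state is a dict: "clock": time; "joint_pos": joint angles; "qvel": joint speeds; "tau": joint torques, N m; "tool_pos": TCP position; "orientation": TCP orientation; "force": force on the tool from outside, world axes, zero at the start; "moment": the same for the moment, N m; "opening": finger opening in m.
Only numpy, scipy, OpenCV 4.12 (cv2) and the standard library are available. Lean on these libraries where they do the work, as an engineer would, in place of code of your own. Each camera call takes 0.05 s, during which the arm holds its last target.

## Working session

There is one attempt and no reset: what is moved stays moved. The work goes in short steps, Python scripts to look and compute and a tool call to move; the robot and the scene stay as the last step left them, time stands still between calls to the robot, and variables do not carry over. Pictures are saved under pics/ and viewed, and the job is handed in when it is done.

Besides the shell and the picture viewer there is one more tool, called after "Emit:" by a JSON object that holds its "name" and its "arguments", one argument or row to a line. move_arm: Moves the arm, as the interface text tells. Its arguments: {"type":"object","properties":{"commands":{"type":"array"}},"required":["commands"]}

```bash
mkdir -p pics; ls; python3 - <<'E'
from plant import sensors,cams,job
import cv2
o=sensors.get_obs();print(o)
for n in("scene","top"):
    s=cams.snapshot(n);cv2.imwrite(f"pics/{n}0.png",s["frame"][:,:,::-1]);print(n,s["camera_matrix"],s["dist_coeffs"],s["R"],s["t"])
E
```

```text
pics
{'clock': 0.0, 'joint_pos': array([-4.70337004e+01,  2.05920707e+01,  6.32409055e-01, -1.98608973e-02,
       -7.01360079e+01, -1.65049340e+01]), 'qvel': array([-0.0290105 , -0.02298135, -0.0766837 , -0.02278697, -0.02766409,
       -0.01715784]), 'tau': array([-4.91702815e-05, -5.82710302e+01,  2.93061322e+01,  6.99741170e+00,
        6.84738407e-03, -1.72221044e-04]), 'tool_pos': array([ 0.30050229, -0.60385855,  0.22560597]), 'orientation': array([ 1.79902968e+02, -9.28111612e-03, -1.53545391e+02]), 'force': array([ 0.00400188, -0.20759663, -0.24541576]), 'moment': array([-0.06072154,  0.00207115, -0.01067097]), 'opening': 0.0873171716340861}
scene [[457.28272431   0.         317.574031  ]
 [  0.         457.28272431 253.15587345]
 [  0.           0.           1.        ]] [-0.05590863  0.          0.          0.          0.        ] [[-0.53636196  0.84397553 -0.00459933]
 [ 0.61839942  0.38928391 -0.68267136]
 [-0.57436748 -0.36900318 -0.73071106]] [ 0.20524139 -0.35220484  1.20690742]
top [[481.62557087   0.         313.25242733]
 [  0.         481.62557087 243.04597671]
 [  0.           0.           1.        ]] [-0.05851272  0.          0.          0.          0.        ] [[-0.01063066 -0.99983051 -0.01503151]
 [-0.98581546  0.01299728 -0.16732888]
 [ 0.16749588  0.01303948 -0.98578654]] [0.12241282 0.57708258 0.87138122]
```

View pics/scene0.png

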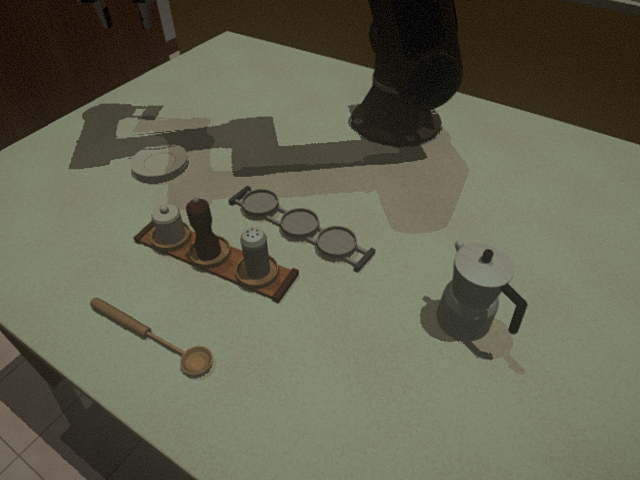

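View pics/top0.png

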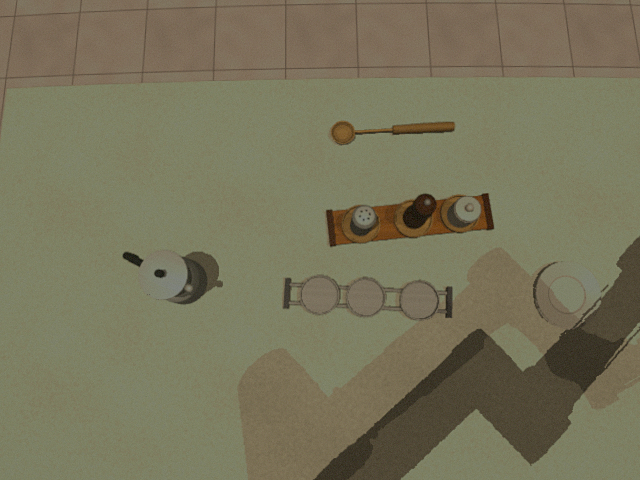

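The top view puts +y on the left. On the wooden rack that gives the shaker at the robot's left (363,218), the mill in the middle (415,215) and the pot at the right (465,212). The steel dishes sit nearer the robot at about (320,295), (365,297) and (419,300). So shaker→right, mill→middle, pot→left. I'll zoom in to measure.

```bash
python3 - <<'E'
import cv2
a=cv2.imread("pics/top0.png")[180:330,270:510];cv2.imwrite("pics/topz.png",cv2.convertScaleAbs(cv2.resize(a,(800,500),interpolation=3),alpha=1.5))
a=cv2.imread("pics/scene0.png")[180:310,125:385];cv2.imwrite("pics/scenez.png",cv2.convertScaleAbs(cv2.resize(a,(800,400),interpolation=3),alpha=1.5))
E
```

```text
(no output)
```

View pics/topz.png

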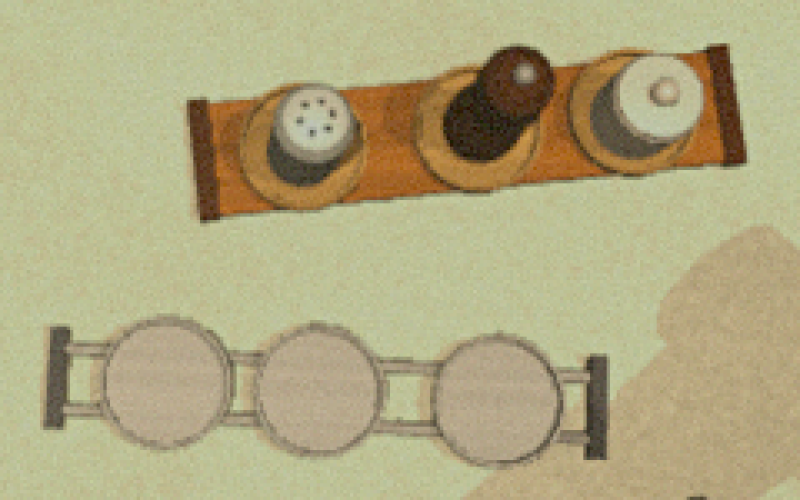

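View pics/scenez.png

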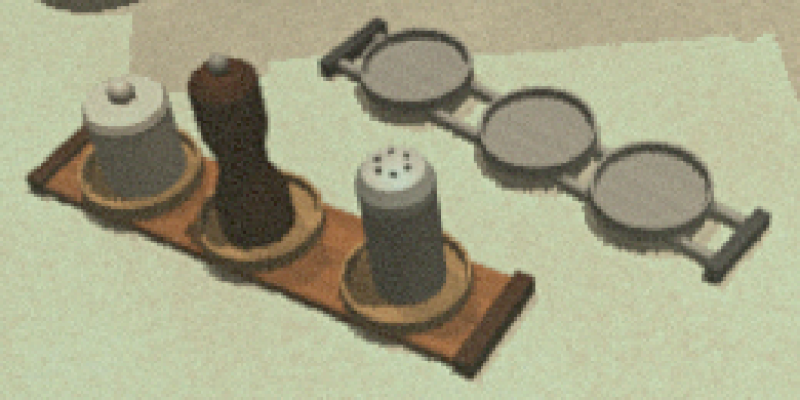

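```bash
cat > h.py <<'E'
import numpy as np,cv2
from plant import cams
S=None
def load():
    return {n:cams.snapshot(n) for n in("top","scene")}
def tri(S,pt,ps):
    Ps=[];u=[]
    for n,p in(("top",pt),("scene",ps)):
        s=S[n];Ps.append(np.c_[s["R"],s["t"]])
        u.append(cv2.undistortPoints(np.array([[p]],float),s["camera_matrix"],s["dist_coeffs"]).reshape(2,1))
    X=cv2.triangulatePoints(Ps[0],Ps[1],u[0],u[1]);X=(X[:3]/X[3])[:,0]
    e=[np.linalg.norm(proj(S[n],X)-p) for n,p in(("top",pt),("scene",ps))]
    return X,e
def proj(s,X):
    return cv2.projectPoints(np.array([X],float),cv2.Rodrigues(s["R"])[0],s["t"],s["camera_matrix"],s["dist_coeffs"])[0].reshape(2)
def atz(s,p,z):
    u=cv2.undistortPoints(np.array([[p]],float),s["camera_matrix"],s["dist_coeffs"]).reshape(2)
    d=s["R"].T@np.r_[u,1];c=-s["R"].T@s["t"];return c+d*(z-c[2])/d[2]
E
python3 - <<'E'
from h import *
np.set_printoptions(precision=4,suppress=True)
S=load()
T=lambda x,y:np.array([270+(x+.5)/3.3333-.5,180+(y+.5)/3.3333-.5])
C=lambda x,y:np.array([125+(x+.5)/3.0769-.5,180+(y+.5)/3.0769-.5])
for n,a,b in[("cupL",(168,382),(652,187)),("cupM",(319,390),(539,133)),("cupR",(497,400),(417,70)),("pot knob",(664,90),(121,90)),("bead",(524,73),(218,63)),("shk cap",(318,112),(392,163)),
 ]:
    X,e=tri(S,T(*a),C(*b));print(n,X,np.round(e,2))
    for z in(.02,.03):
        if 'cup' in n:print('   ',z,atz(S['top'],T(*a),z),atz(S['scene'],C(*b),z))
E
```

```text
cupL [0.4822 0.105  0.0167] [0.69 0.7 ]
    0.02 [0.4826 0.1038 0.02  ] [0.4844 0.1078 0.02  ]
    0.03 [0.482  0.1038 0.03  ] [0.4931 0.1127 0.03  ]
cupM [0.4767 0.0165 0.0143] [0.53 0.51]
    0.02 [0.4769 0.0161 0.02  ] [0.4812 0.021  0.02  ]
    0.03 [0.4763 0.017  0.03  ] [0.4899 0.0272 0.03  ]
cupR [ 0.4697 -0.0878  0.0155] [0.19 0.18]
    0.02 [ 0.4697 -0.0872  0.02  ] [ 0.4734 -0.0839  0.02  ]
    0.03 [ 0.4692 -0.0851  0.03  ] [ 0.4822 -0.0759  0.03  ]
pot knob [ 0.638  -0.1765  0.0821] [0.15 0.15]
bead [ 0.6337 -0.0846  0.1414] [0.01 0.01]
shk cap [0.6211 0.0215 0.1093] [0.51 0.55]
```

```bash
cat > g.py <<'E'
import sys,numpy as np
from scipy.spatial.transform import Rotation as Rn
from plant import sensors
np.set_printoptions(precision=3,suppress=True)
o=sensors.get_obs()
t=np.array([float(a) for a in sys.argv[1:4]])
R=Rn.from_euler('xyz',o["orientation"],degrees=True)
d=R.inv().apply(t-o["tool_pos"])*100
W=Rn.from_euler('xyz',[180,0,-90],degrees=True)
print("shift cm",d,"rotvec",(R.inv()*W).as_rotvec(),"now",o["tool_pos"],o["orientation"],"F",o["force"],"open",o["opening"],o["clock"])
E
python3 g.py .621 .0215 .22
```

```text
shift cm [-56.555  41.729   0.632] rotvec [ 0.001  0.    -1.109] now [ 0.301 -0.604  0.226] [ 179.943   -0.008 -153.542] F [0.474 0.416 0.086] open 0.08758704605337377 0.2
```

Emit:
{"name": "move_arm", "arguments": {
  "commands": [
    [8.7,-2,1.5,0,0,0,-0.1],
    [8.7,-5.5,4,0,0,0,-0.25],
    [8.7,-9.5,7,0,0,0,-0.42],
    [8.7,-13.5,10,0,0,0,-0.6],
    [8.7,-17.5,13,0,0,0,-0.77],
    [8.7,-21.5,16,0,0,0,-0.94],
    [8.7,-25.5,19,0,0,0,-1.06],
    [8.7,-29.5,22,0,0,0,-1.109]
  ]
}}

```text
clock: 1.2
tool_pos: [0.4673, -0.2743, 0.2266]
orientation: [-180.0, 0.0, -89.8]
force: [0.5, -0.1, 0.9]
opening: 0.087
```

```bash
python3 g.py .621 .0215 .22
```

```text
shift cm [-29.541 -15.451   0.667] rotvec [-0.     0.     0.003] now [ 0.467 -0.274  0.227] [-179.989    0.001  -89.848] F [ 0.524 -0.109  0.87 ] open 0.0870225823766297 1.2
```

Emit:
{"name": "move_arm", "arguments": {
  "commands": [
    [8.7,-3,-1.5,0,0,0,0],
    [8.7,-7.5,-4,0,0,0,0],
    [8.7,-12.5,-6.5,0,0,0,0],
    [8.7,-17.5,-9,0,0,0,0],
    [8.7,-22.5,-11.5,0,0,0,0],
    [8.7,-26.5,-14,0,0,0,0],
    [8.7,-29.5,-15.4,0,0,0,0],
    [8.7,-29.5,-15.4,0.5,0,0,0]
  ]
}}

```text
clock: 2.2
tool_pos: [0.6216, 0.0212, 0.221]
orientation: [180.0, 0.0, -89.9]
force: [-0.4, 0.1, -0.4]
opening: 0.087
```

```bash
python3 g.py .621 .0215 .05; python3 - <<'E'
from h import *
S=load()
for n in S: cv2.imwrite(f"pics/{n}1.png",S[n]["frame"][:,:,::-1])
cv2.imwrite("pics/both1.png",np.hstack([cv2.convertScaleAbs(S["top"]["frame"][120:360,200:520,::-1],alpha=1.5),cv2.convertScaleAbs(S["scene"]["frame"][100:340,100:420,::-1],alpha=1.5)]))
E
```

```text
shift cm [-0.032  0.062 17.102] rotvec [0.    0.    0.003] now [0.622 0.021 0.221] [179.995   0.    -89.857] F [-0.364  0.077 -0.437] open 0.08699695703692471 2.2
```

View pics/both1.png

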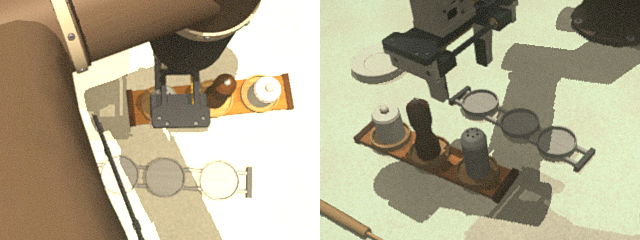

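The fingers open along world x, across the rack, and sit over the shaker. Next I descend and grip.

Emit:
{"name": "move_arm", "arguments": {
  "commands": [
    [8.7,0,0,2,0,0,0],
    [8.7,0,0,5,0,0,0],
    [8.7,0,0,8,0,0,0],
    [8.7,0,0,11,0,0,0],
    [8.7,0,0,14,0,0,0],
    [8.7,0,0,16.2,0,0,0],
    [8.7,0,0,17.1,0,0,0],
    [8.7,0,0,17.1,0,0,0]
  ]
}}

```text
clock: 3.3
tool_pos: [0.6205, 0.0184, 0.0506]
orientation: [180.0, -0.0, -90.0]
force: [0.0, 1.1, 0.6]
opening: 0.0866
```

Emit:
{"name": "move_arm", "arguments": {
  "commands": [
    [7,0,0,0,0,0,0],
    [6,0,0,0,0,0,0],
    [5,0,0,0,0,0,0],
    [4.5,0,0,0,0,0,0],
    [4,0,0,0,0,0,0],
    [3,0,0,0,0,0,0],
    [2,0,0,0,0,0,0],
    [2,0,0,0,0,0,0]
  ]
}}

```text
clock: 4.3
tool_pos: [0.6206, 0.0191, 0.0506]
orientation: [180.0, -0.0, -90.0]
force: [-1.6, 0.6, 1.8]
opening: 0.0435
```

```bash
python3 g.py .4697 -.0875 .22
```

```text
shift cm [ 10.66   15.097 -16.938] rotvec [ 0. -0. -0.] now [0.621 0.019 0.051] [179.981  -0.003 -90.   ] F [-1.558  0.642  1.841] open 0.04351521843218978 4.3
```

Emit:
{"name": "move_arm", "arguments": {
  "commands": [
    [2,0,0,-0.5,0,0,0],
    [2,0,0,-1.5,0,0,0],
    [2,0,0,-3.5,0,0,0],
    [2,0,0,-6,0,0,0],
    [2,0,0,-9,0,0,0],
    [2,0,0,-12,0,0,0],
    [2,0,0,-14,0,0,0],
    [2,0,0,-15,0,0,0]
  ]
}}

```text
clock: 5.3
tool_pos: [0.6213, 0.0192, 0.2024]
orientation: [-179.9, 0.0, -90.0]
force: [-0.2, -0.7, -2.7]
opening: 0.044
```

Emit:
{"name": "move_arm", "arguments": {
  "commands": [
    [2,0.4,0.6,0,0,0,0],
    [2,1.6,2.2,0,0,0,0],
    [2,3.3,4.7,0,0,0,0],
    [2,5.4,7.6,0,0,0,0],
    [2,7.5,10.6,0,0,0,0],
    [2,9.3,13.2,0,0,0,0],
    [2,10.4,14.7,0,0,0,0],
    [2,10.7,15.1,0,0,0,0]
  ]
}}

```text
clock: 6.3
tool_pos: [0.4686, -0.0887, 0.2005]
orientation: [180.0, 0.0, -90.0]
force: [0.9, 0.2, -2.2]
opening: 0.0432
```

```bash
python3 g.py .4697 -.0885 .05; python3 - <<'E'
from h import *
S=load()
cv2.imwrite("pics/both2.png",np.hstack([cv2.convertScaleAbs(S["top"]["frame"][120:360,200:520,::-1],alpha=1.5),cv2.convertScaleAbs(S["scene"]["frame"][100:340,100:420,::-1],alpha=1.5)]))
E
```

```text
shift cm [-0.015 -0.112 15.045] rotvec [ 0.     0.    -0.001] now [ 0.469 -0.089  0.2  ] [179.995   0.003 -90.045] F [ 0.875  0.243 -2.241] open 0.04323183902948021 6.3
```

View pics/both2.png

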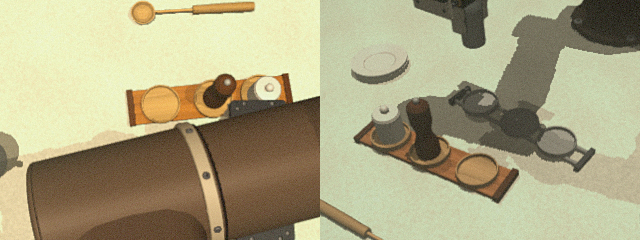

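Emit:
{"name": "move_arm", "arguments": {
  "commands": [
    [2,0,0,1,0,0,0],
    [2,0,0,3,0,0,0],
    [2,0,0,6,0,0,0],
    [2,0,0,9,0,0,0],
    [2,0,0,11.5,0,0,0],
    [2,0,0,13.5,0,0,0],
    [2,0,0,14.4,0,0,0],
    [2,0,0,14.6,0,0,0]
  ]
}}

```text
clock: 7.4
tool_pos: [0.4698, -0.0878, 0.0539]
orientation: [179.9, -0.0, -90.0]
force: [-0.4, 0.1, -2.3]
opening: 0.0436
```

Emit:
{"name": "move_arm", "arguments": {
  "commands": [
    [2,0,0,0.1,0,0,0],
    [2,0,0,0.2,0,0,0],
    [2,0,0,0.3,0,0,0],
    [2,0,0,0.4,0,0,0],
    [2,0,0,0.5,0,0,0],
    [2,0,0,0.6,0,0,0],
    [2,0,0,0.6,0,0,0],
    [2,0,0,0.6,0,0,0]
  ]
}}

```text
clock: 8.4
tool_pos: [0.47, -0.0881, 0.0503]
orientation: [-180.0, -0.0, -90.0]
force: [-7.2, 1.5, 20.3]
opening: 0.0438
```

```bash
python3 g.py .4697 -.0885 .05; python3 - <<'E'
from h import *
S=load()
a=lambda i,al:cv2.resize(cv2.convertScaleAbs(i[:,:,::-1],alpha=al),(400,400),interpolation=3)
cv2.imwrite("pics/both3.png",np.hstack([a(S["top"]["frame"][220:380,340:500],1.5),a(S["scene"]["frame"][130:250,210:330],1.8)]))
E
```

```text
shift cm [0.042 0.027 0.026] rotvec [-0.001 -0.     0.001] now [ 0.47  -0.088  0.05 ] [-179.953   -0.023  -89.961] F [-7.247  1.459 20.271] open 0.04380211231723831 8.4
```

View pics/both3.png

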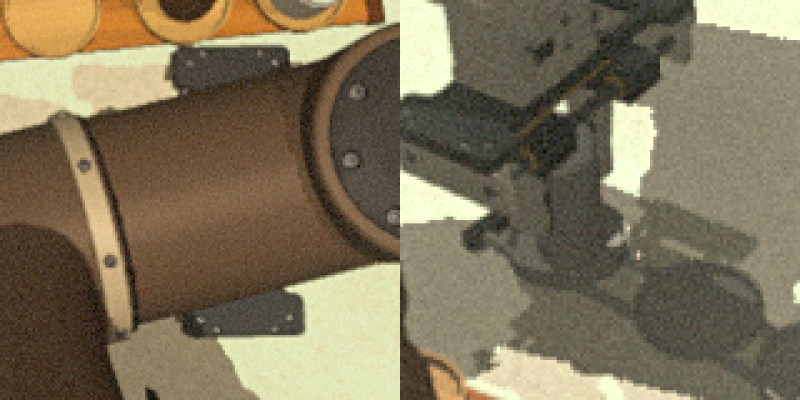

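The shaker is inside the right dish, and contact came at the same height as on the wooden rack, so both floors are level. I'll ease off and release.

Emit:
{"name": "move_arm", "arguments": {
  "commands": [
    [2,0,0,-0.1,0,0,0],
    [2,0,0,-0.17,0,0,0],
    [4.6,0,0,-0.17,0,0,0],
    [5.2,0,0,-0.17,0,0,0],
    [6.5,0,0,-0.17,0,0,0],
    [8.7,0,0,-0.17,0,0,0],
    [8.7,0,0,-0.17,0,0,0],
    [8.7,0,0,-0.17,0,0,0]
  ]
}}

```text
clock: 9.5
tool_pos: [0.4698, -0.0879, 0.0502]
orientation: [180.0, 0.0, -90.0]
force: [0.1, 0.1, 0.2]
opening: 0.0844
```

Emit:
{"name": "move_arm", "arguments": {
  "commands": [
    [8.7,0,0,-0.5,0,0,0],
    [8.7,0,0,-2,0,0,0],
    [8.7,0,0,-4.5,0,0,0],
    [8.7,0,0,-8,0,0,0],
    [8.7,0,0,-11.5,0,0,0],
    [8.7,0,0,-15,0,0,0],
    [8.7,0,0,-17.5,0,0,0],
    [8.7,0,0,-19,0,0,0]
  ]
}}

```text
clock: 10.5
tool_pos: [0.47, -0.0879, 0.2419]
orientation: [-179.9, 0.0, -90.0]
force: [-0.5, 1.0, -0.9]
opening: 0.0868
```

```bash
python3 g.py .6337 -.0846 .24; python3 - <<'E'
from h import *
S=load()
a=lambda i,al:cv2.resize(cv2.convertScaleAbs(i[:,:,::-1],alpha=al),(400,400),interpolation=3)
cv2.imwrite("pics/both4.png",np.hstack([a(S["top"]["frame"][180:340,340:500],1.5),a(S["scene"]["frame"][130:290,180:340],1.8)]))
E
```

```text
shift cm [ -0.326 -16.365   0.22 ] rotvec [-0.002  0.     0.   ] now [ 0.47  -0.088  0.242] [-179.888    0.022  -89.999] F [-0.53   0.961 -0.916] open 0.08681070753195745 10.5
```

View pics/both4.png

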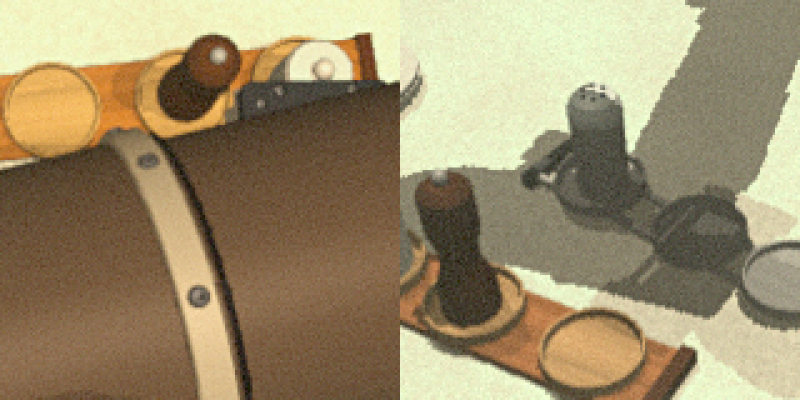

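The shaker stands in the right dish. The mill is next.

Emit:
{"name": "move_arm", "arguments": {
  "commands": [
    [8.7,0,-1,0,0,0,0],
    [8.7,0,-3.5,0,0,0,0],
    [8.7,-0.1,-7,0,0,0,0],
    [8.7,-0.2,-10.5,0,0,0,0],
    [8.7,-0.3,-13.5,0,0,0,0],
    [8.7,-0.3,-15.5,0,0,0,0],
    [8.7,-0.3,-16.3,0,0,0,0],
    [8.7,-0.3,-16.3,0,0,0,0]
  ]
}}

```text
clock: 11.6
tool_pos: [0.6327, -0.0849, 0.2388]
orientation: [179.9, -0.0, -90.0]
force: [-0.2, 0.5, -0.1]
opening: 0.0873
```

Emit:
{"name": "move_arm", "arguments": {
  "commands": [
    [8.7,0,0,1,0,0,0],
    [8.7,0,0,3,0,0,0],
    [8.7,0,0,6,0,0,0],
    [8.7,0,0,9,0,0,0],
    [8.7,0,0,12,0,0,0],
    [8.7,0,0,14,0,0,0],
    [8.7,0,0,14.8,0,0,0],
    [8.7,0,0,14.8,0,0,0]
  ]
}}

```text
clock: 12.6
tool_pos: [0.6324, -0.0849, 0.0922]
orientation: [180.0, -0.0, -90.0]
force: [0.2, 0.6, 0.3]
opening: 0.087
```

Emit:
{"name": "move_arm", "arguments": {
  "commands": [
    [7,0,0,0,0,0,0],
    [6,0,0,0,0,0,0],
    [5,0,0,0,0,0,0],
    [4.5,0,0,0,0,0,0],
    [4,0,0,0,0,0,0],
    [3,0,0,0,0,0,0],
    [2,0,0,0,0,0,0],
    [2,0,0,0,0,0,0]
  ]
}}

```text
clock: 13.6
tool_pos: [0.6329, -0.0849, 0.0923]
orientation: [-180.0, -0.0, -90.0]
force: [0.1, -0.3, -0.2]
opening: 0.0392
```

```bash
python3 g.py .4767 .0165 .24
```

```text
shift cm [-10.139  15.615 -14.774] rotvec [-0. -0.  0.] now [ 0.633 -0.085  0.092] [-179.997   -0.     -89.998] F [ 0.135 -0.297 -0.222] open 0.03915881136614315 13.6
```

Emit:
{"name": "move_arm", "arguments": {
  "commands": [
    [2,0,0,-0.5,0,0,0],
    [2,0,0,-1.5,0,0,0],
    [2,0,0,-3.5,0,0,0],
    [2,0,0,-6,0,0,0],
    [2,0,0,-8.5,0,0,0],
    [2,0,0,-10.5,0,0,0],
    [2,0,0,-11.7,0,0,0],
    [2,0,0,-12,0,0,0]
  ]
}}

```text
clock: 14.6
tool_pos: [0.633, -0.0848, 0.2132]
orientation: [-179.9, 0.0, -90.0]
force: [0.2, -0.5, -2.5]
opening: 0.0391
```

Emit:
{"name": "move_arm", "arguments": {
  "commands": [
    [2,-0.4,0.6,0,0,0,0],
    [2,-1.5,2.2,0,0,0,0],
    [2,-3.2,4.8,0,0,0,0],
    [2,-5.2,7.8,0,0,0,0],
    [2,-7.2,10.9,0,0,0,0],
    [2,-8.9,13.6,0,0,0,0],
    [2,-9.9,15.2,0,0,0,0],
    [2,-10.1,15.6,0,0,0,0]
  ]
}}

```text
clock: 15.6
tool_pos: [0.476, 0.0166, 0.2122]
orientation: [-180.0, 0.0, -89.9]
force: [0.1, 0.4, -1.7]
opening: 0.0397
```

```bash
python3 g.py .4767 .0165 .0925; python3 - <<'E'
from h import *
S=load()
a=lambda i,al:cv2.resize(cv2.convertScaleAbs(i[:,:,::-1],alpha=al),(400,400),interpolation=3)
cv2.imwrite("pics/both5.png",a(S["scene"]["frame"][100:300,150:350],1.8))
E
```

```text
shift cm [ 0.007 -0.069 11.973] rotvec [-0.     0.     0.001] now [0.476 0.017 0.212] [-179.995    0.006  -89.933] F [ 0.133  0.446 -1.653] open 0.03970838948347038 15.6
```

View pics/both5.png

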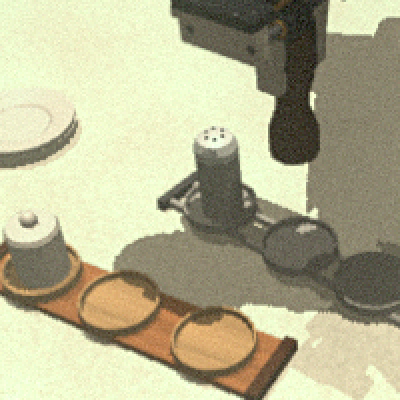

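The mill is held upright over the middle dish. Next I lower it.

Emit:
{"name": "move_arm", "arguments": {
  "commands": [
    [2,0,0,1,0,0,0],
    [2,0,0,3,0,0,0],
    [2,0,0,5,0,0,0],
    [2,0,0,7,0,0,0],
    [2,0,0,9,0,0,0],
    [2,0,0,10.7,0,0,0],
    [2,0,0,11.5,0,0,0],
    [2,0,0,11.6,0,0,0]
  ]
}}

```text
clock: 16.7
tool_pos: [0.4767, 0.0157, 0.0955]
orientation: [179.9, -0.0, -90.0]
force: [0.7, -0.8, -0.9]
opening: 0.0394
```

Emit:
{"name": "move_arm", "arguments": {
  "commands": [
    [2,0,0,0.1,0,0,0],
    [2,0,0,0.2,0,0,0],
    [2,0,0,0.3,0,0,0],
    [2,0,0,0.35,0,0,0],
    [2,0,0,0.4,0,0,0],
    [2,0,0,0.4,0,0,0],
    [2,0,0,0.4,0,0,0],
    [2,0,0,0.4,0,0,0]
  ]
}}

```text
clock: 17.7
tool_pos: [0.4768, 0.0161, 0.0923]
orientation: [180.0, -0.0, -90.0]
force: [0.3, 0.3, -1.3]
opening: 0.0391
```

Emit:
{"name": "move_arm", "arguments": {
  "commands": [
    [2,0,0,0.05,0,0,0],
    [2,0,0,0.1,0,0,0],
    [2,0,0,0.1,0,0,0],
    [2,0,0,0.15,0,0,0],
    [2,0,0,0.15,0,0,0],
    [2,0,0,0.15,0,0,0],
    [2,0,0,0.15,0,0,0],
    [2,0,0,0.15,0,0,0]
  ]
}}

```text
clock: 18.7
tool_pos: [0.4771, 0.0161, 0.0921]
orientation: [-179.9, -0.0, -90.0]
force: [-4.3, 0.3, 13.7]
opening: 0.0395
```

Emit:
{"name": "move_arm", "arguments": {
  "commands": [
    [2,0,0,-0.07,0,0,0],
    [2,0,0,-0.1,0,0,0],
    [4.2,0,0,-0.1,0,0,0],
    [4.8,0,0,-0.1,0,0,0],
    [6.5,0,0,-0.1,0,0,0],
    [8.7,0,0,-0.1,0,0,0],
    [8.7,0,0,-0.1,0,0,0],
    [8.7,0,0,-0.1,0,0,0]
  ]
}}

```text
clock: 19.7
tool_pos: [0.4768, 0.0161, 0.0918]
orientation: [-180.0, 0.0, -90.0]
force: [-0.6, 0.5, 0.0]
opening: 0.0826
```

Emit:
{"name": "move_arm", "arguments": {
  "commands": [
    [8.7,0,0,-0.5,0,0,0],
    [8.7,0,0,-2,0,0,0],
    [8.7,0,0,-4.5,0,0,0],
    [8.7,0,0,-7,0,0,0],
    [8.7,0,0,-9.5,0,0,0],
    [8.7,0,0,-12,0,0,0],
    [8.7,0,0,-14,0,0,0],
    [8.7,0,0,-15,0,0,0]
  ]
}}

```text
clock: 20.7
tool_pos: [0.4771, 0.0162, 0.2431]
orientation: [-179.9, 0.0, -90.0]
force: [-0.5, 0.4, -0.9]
opening: 0.0872
```

```bash
python3 g.py .638 -.1765 .24; python3 - <<'E'
from h import *
S=load()
a=lambda i,al:cv2.resize(cv2.convertScaleAbs(i[:,:,::-1],alpha=al),(400,400),interpolation=3)
cv2.imwrite("pics/both6.png",a(S["scene"]["frame"][100:300,150:350],1.8))
E
```

```text
shift cm [ 19.273 -16.086   0.329] rotvec [-0.002  0.001  0.   ] now [0.477 0.016 0.243] [-179.898    0.041  -89.997] F [-0.458  0.385 -0.865] open 0.08715707617646355 20.7
```

View pics/both6.png

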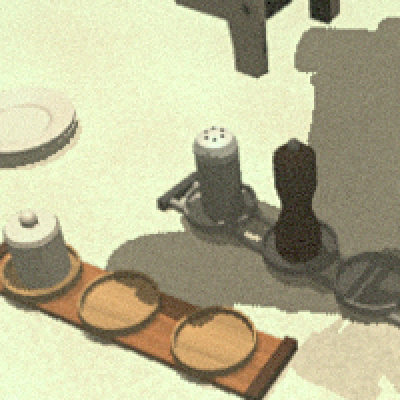

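The mill stands in the middle dish. The pot comes last.

Emit:
{"name": "move_arm", "arguments": {
  "commands": [
    [8.7,1,-0.8,0,0,0,0],
    [8.7,3.5,-3,0,0,0,0],
    [8.7,7,-6,0,0,0,0],
    [8.7,11,-9.2,0,0,0,0],
    [8.7,15,-12.5,0,0,0,0],
    [8.7,17.8,-14.9,0,0,0,0],
    [8.7,19.2,-16.0,0,0,0,0],
    [8.7,19.2,-16.0,0.2,0,0,0]
  ]
}}

```text
clock: 21.8
tool_pos: [0.6368, -0.177, 0.2381]
orientation: [179.9, 0.0, -90.1]
force: [-0.7, 0.7, 0.3]
opening: 0.0873
```

Emit:
{"name": "move_arm", "arguments": {
  "commands": [
    [8.7,0,0,1.5,0,0,0],
    [8.7,0,0,5,0,0,0],
    [8.7,0,0,8.5,0,0,0],
    [8.7,0,0,12,0,0,0],
    [8.7,0,0,15.5,0,0,0],
    [8.7,0,0,18.5,0,0,0],
    [8.7,0,0,20.2,0,0,0],
    [8.7,0,0,20.5,0,0,0]
  ]
}}

```text
clock: 22.8
tool_pos: [0.636, -0.1753, 0.0338]
orientation: [179.9, 0.0, -90.0]
force: [0.2, -0.1, -0.1]
opening: 0.0865
```

Emit:
{"name": "move_arm", "arguments": {
  "commands": [
    [7.5,0,0,0,0,0,0],
    [6.5,0,0,0,0,0,0],
    [5.8,0,0,0,0,0,0],
    [5.2,0,0,0,0,0,0],
    [4.5,0,0,0,0,0,0],
    [3,0,0,0,0,0,0],
    [2,0,0,0,0,0,0],
    [2,0,0,0,0,0,0]
  ]
}}

```text
clock: 23.8
tool_pos: [0.6371, -0.176, 0.0351]
orientation: [-180.0, -0.0, -90.0]
force: [-0.5, 0.5, 3.6]
opening: 0.0515
```

```bash
python3 g.py .4822 .1045 .24
```

```text
shift cm [-28.045  15.471 -20.5  ] rotvec [-0.001 -0.     0.   ] now [ 0.637 -0.176  0.035] [-179.968   -0.01   -89.991] F [-0.526  0.486  3.625] open 0.05153199096856809 23.8
```

Emit:
{"name": "move_arm", "arguments": {
  "commands": [
    [2,0,0,-0.5,0,0,0],
    [2,0,0,-2,0,0,0],
    [2,0,0,-5,0,0,0],
    [2,0,0,-8.5,0,0,0],
    [2,0,0,-12,0,0,0],
    [2,0,0,-15,0,0,0],
    [2,0,0,-17.2,0,0,0],
    [2,0,0,-18,0,0,0]
  ]
}}

```text
clock: 24.8
tool_pos: [0.6373, -0.1759, 0.217]
orientation: [-179.8, -0.0, -90.0]
force: [-0.5, -0.1, -2.8]
opening: 0.0519
```

Emit:
{"name": "move_arm", "arguments": {
  "commands": [
    [2,-0.5,0.3,0,0,0,0],
    [2,-2,1.1,0,0,0,0],
    [2,-4,2.2,0,0,0,0],
    [2,-6.5,3.6,0,0,0,0],
    [2,-9,5,0,0,0,0],
    [2,-11.5,6.3,0,0,0,0],
    [2,-13.5,7.4,0,0,0,0],
    [2,-14.5,8,0,0,0,0]
  ]
}}

```text
clock: 25.8
tool_pos: [0.5555, -0.0292, 0.2147]
orientation: [180.0, 0.0, -89.9]
force: [0.1, -1.0, -1.7]
opening: 0.0515
```

```bash
python3 g.py .4822 .1045 .215
```

```text
shift cm [-13.379   7.302  -0.026] rotvec [0.    0.    0.002] now [ 0.555 -0.029  0.215] [179.987   0.011 -89.894] F [ 0.122 -0.982 -1.733] open 0.05149095576668673 25.8
```

Emit:
{"name": "move_arm", "arguments": {
  "commands": [
    [2,-1,0.5,0,0,0,0],
    [2,-3,1.7,0,0,0,0],
    [2,-5.5,3,0,0,0,0],
    [2,-8,4.4,0,0,0,0],
    [2,-10.3,5.7,0,0,0,0],
    [2,-12.3,6.8,0,0,0,0],
    [2,-13.3,7.3,0,0,0,0],
    [2,-13.5,7.4,0,0,0,0]
  ]
}}

```text
clock: 26.8
tool_pos: [0.4827, 0.1044, 0.2148]
orientation: [-180.0, -0.0, -90.0]
force: [-0.4, -0.5, -2.4]
opening: 0.0514
```

```bash
python3 g.py .4822 .1045 .035; python3 - <<'E'
from h import *
S=load()
a=lambda i,al:cv2.resize(cv2.convertScaleAbs(i[:,:,::-1],alpha=al),(400,400),interpolation=3)
cv2.imwrite("pics/both7.png",a(S["scene"]["frame"][80:300,180:400],1.8))
E
```

```text
shift cm [-0.007  0.052 17.978] rotvec [-0.    -0.     0.001] now [0.483 0.104 0.215] [-179.995   -0.003  -89.956] F [-0.35  -0.497 -2.408] open 0.051383977771065785 26.8
```

View pics/both7.png

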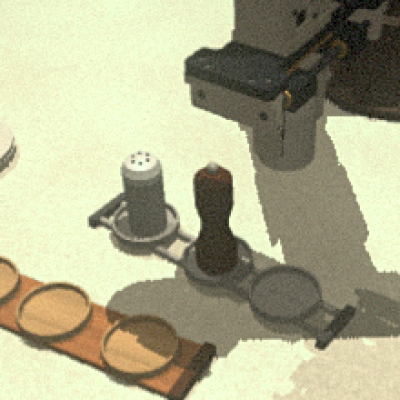

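Emit:
{"name": "move_arm", "arguments": {
  "commands": [
    [2,0,0,1.5,0,0,0],
    [2,0,0,4.5,0,0,0],
    [2,0,0,8,0,0,0],
    [2,0,0,11,0,0,0],
    [2,0,0,14,0,0,0],
    [2,0,0,16.3,0,0,0],
    [2,0,0,17.3,0,0,0],
    [2,0,0,17.5,0,0,0]
  ]
}}

```text
clock: 27.9
tool_pos: [0.4826, 0.1036, 0.0391]
orientation: [179.9, -0.1, -90.0]
force: [-0.4, -0.5, -1.5]
opening: 0.0513
```

Emit:
{"name": "move_arm", "arguments": {
  "commands": [
    [2,0,0,0.1,0,0,0],
    [2,0,0,0.2,0,0,0],
    [2,0,0,0.3,0,0,0],
    [2,0,0,0.4,0,0,0],
    [2,0,0,0.5,0,0,0],
    [2,0,0,0.5,0,0,0],
    [2,0,0,0.5,0,0,0],
    [2,0,0,0.5,0,0,0]
  ]
}}

```text
clock: 28.9
tool_pos: [0.4829, 0.1042, 0.0351]
orientation: [-180.0, 0.0, -90.0]
force: [-3.1, -0.7, 5.6]
opening: 0.0514
```

Contact is at the expected height of 0.035, so I'll release.

Emit:
{"name": "move_arm", "arguments": {
  "commands": [
    [2,0,0,-0.03,0,0,0],
    [2,0,0,-0.05,0,0,0],
    [5.4,0,0,-0.05,0,0,0],
    [6,0,0,-0.05,0,0,0],
    [7,0,0,-0.05,0,0,0],
    [8.7,0,0,-0.05,0,0,0],
    [8.7,0,0,-0.05,0,0,0],
    [8.7,0,0,-0.05,0,0,0]
  ]
}}

```text
clock: 29.9
tool_pos: [0.4828, 0.1041, 0.0353]
orientation: [-180.0, 0.0, -90.0]
force: [-0.0, 0.1, 0.7]
opening: 0.0864
```

Emit:
{"name": "move_arm", "arguments": {
  "commands": [
    [8.7,0,0,-0.5,0,0,0],
    [8.7,0,0,-2,0,0,0],
    [8.7,0,0,-5,0,0,0],
    [8.7,0,0,-8.5,0,0,0],
    [8.7,0,0,-12,0,0,0],
    [8.7,0,0,-15.5,0,0,0],
    [8.7,0,0,-18.5,0,0,0],
    [8.7,0,0,-20,0,0,0]
  ]
}}

```text
clock: 30.9
tool_pos: [0.4832, 0.1043, 0.2372]
orientation: [-179.9, 0.1, -90.0]
force: [0.7, 0.4, 0.3]
opening: 0.0875
```

Emit:
{"name": "move_arm", "arguments": {
  "commands": [
    [8.7,3,0,0,0,0,0],
    [8.7,8,0,0,0,0,0],
    [8.7,13,0,0,0,0,0],
    [8.7,18,0,0,0,0,0],
    [8.7,23,0,0,0,0,0],
    [8.7,28,0,0,0,0,0],
    [8.7,33,0,0,0,0,0],
    [8.7,38,0,0,0,0,0]
  ]
}}

```text
clock: 31.9
tool_pos: [0.4823, -0.2774, 0.2346]
orientation: [179.9, 0.0, -90.0]
force: [1.4, -0.1, 0.4]
opening: 0.087
```

Emit:
{"name": "move_arm", "arguments": {
  "commands": [
    [8.7,4,0,0,0,0,0],
    [8.7,8,0,0,0,0,0],
    [8.7,11,0,0,0,0,0],
    [8.7,13,0,0,0,0,0],
    [8.7,14,0,0,0,0,0],
    [8.7,14,0,0,0,0,0],
    [8.7,14,0,0,0,0,0],
    [8.7,14,0,0,0,0,0]
  ]
}}

```text
clock: 32.9
tool_pos: [0.483, -0.4151, 0.2356]
orientation: [-180.0, -0.0, -89.9]
force: [0.1, 0.5, -0.2]
opening: 0.087
```

```bash
python3 - <<'E'
from h import *
S=load()
a=lambda i,al:cv2.resize(cv2.convertScaleAbs(i[:,:,::-1],alpha=al),(400,400),interpolation=3)
cv2.imwrite("pics/both8.png",np.hstack([a(S["top"]["frame"][200:360,290:450],1.5),a(S["scene"]["frame"][140:300,220:380],1.8)]))
for n in S: cv2.imwrite(f"pics/{n}8.png",S[n]["frame"][:,:,::-1])
d=cv2.absdiff(cv2.imread("pics/scene0.png"),S["scene"]["frame"][:,:,::-1].copy())[230:380,420:540]
print("coffee diff",d.mean(),(d.max(2)>60).sum())
E
```

```text
coffee diff 3.743148148148148 0
```

View pics/both8.png

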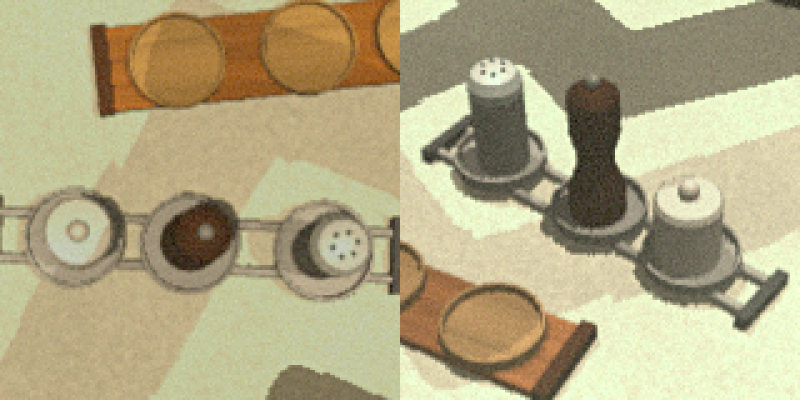

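All three stand upright in their dishes: pot at left, mill in the middle, shaker at right. I'll check the centring by triangulation.

```bash
python3 - <<'E'
from h import *
np.set_printoptions(precision=4,suppress=True)
S=load()
T=lambda x,y:np.array([290+(x+.5)/2.5-.5,200+(y+.5)/2.5-.5])
C=lambda x,y:np.array([220+(x+.5)/2.5-.5,140+(y+.5)/2.5-.5])
for n,a,b,c in[("pot",(78,230),(288,187),(.4822,.1045)),("mill",(206,231),(193,80),(.4767,.0165)),("shaker",(340,246),(93,69),(.4697,-.0878))]:
    X,e=tri(S,T(*a),C(*b));print(n,X,np.round(e,2),"off mm",(X[:2]-c)*1e3)
for n,a,z in[("L",(75,237),.0205),("M",(191,243),.0205),("R",(324,250),.0205)]:print(n,atz(S['top'],T(*a),z))
E
```

```text
pot [0.4833 0.102  0.083 ] [0.11 0.11] off mm [ 1.1458 -2.489 ]
mill [0.4773 0.0162 0.1411] [0.27 0.25] off mm [ 0.6385 -0.3051]
shaker [ 0.4689 -0.0832  0.1067] [0.88 0.78] off mm [-0.8312  4.5815]
L [0.4821 0.1045 0.0205]
M [0.4763 0.0147 0.0205]
R [ 0.4695 -0.0881  0.0205]
```

Every offset is within 5 mm against the 15 mm allowed. Heights match things standing on the dish floors, and the coffee pot has not moved. I'm handing the job in.

```bash
python3 -c "
from plant import job;print(job.close_job())"
```

```text
the job is handed in; nothing more can be done
None
```

I moved the shaker to the right steel dish, the mill to the middle one and the pot to the left one, which reverses their order on the wooden rack. I handed the job in at about 33 s of the 74 s allowed.

- **Position:** in the last pictures all three stand upright. By triangulation the pot is about 3 mm, the mill about 1 mm and the shaker about 5 mm from its dish centre, against 15 mm allowed. The shaker's figure is the least certain, because its two camera views disagreed by nearly a pixel.
- **Height:** tops measured at about 83 mm (pot), 141 mm (mill) and 107 mm (shaker), within 3 mm of what they read on the wooden rack. Each thing touched down at the height it was picked up from, so they rest on the dish floors. My first estimate had put the steel dish floors about 5 mm lower than they are. That made me press the shaker down with about 20 N, which caused no visible harm.
- **Coffee pot and arm:** comparing the first and last pictures shows no change around the coffee pot. The gripper was open and well clear of everything at hand-in.

No other check failed. I did not measure tilt or speed as numbers; I judged those from the pictures alone.

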